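# Tighten the brass retaining ring with the pin spanner

### The arm

A 7-joint arm with a two-finger parallel gripper is mounted at the origin on a cart in front of the work surface, level with it; the furniture and walls round the work are solid. World frame = base frame: x ahead of the robot, y to its left, z up, the work surface at z = 0. Lengths are in m, angles in rad, forces in N, time in s.
With the tool pointing down it reaches from about 0.35 to 0.9 m from the base axis. Payload 19.9 kg.
Tool frame: the origin (TCP) lies midway between the tips of the shut fingers; the grasp point (between the pads) lies arm.grasp_offset behind it (arm.grasp_offset is the distance from the TCP to the grasp point, in m); z points along the fingers, y is the line along which they close (so a half turn about z gives the same grasp; the last joint's range is limited). The gripper opens to 85 mm and grips with 20 to 120 N. Pads are 22 mm wide; open, the fingers measure 114 mm over their backs; the gripper's body (76 mm by 85 mm) begins 54 mm behind the grasp point. The pads swing forward as they close: fully open they stand 13 mm farther back than shut.
Start: joints at [-1.304, 0.417, -0.01, 1.614, 0.005, 1.111, -0.053], TCP at [0.19, 0.595, 0.231] pointing down, gripper open.
Joint ranges: [-2.81, 2.81], [-0.39, 2.02], [-1.27, 1.25], [0.06, 2.57], [-1.19, 4.33], [0.19, 2], [-2.82, 2.82]. Speed limits (rad/s): [1.89, 1.89, 2.39, 2.39, 3.01, 3.01, 3.01].

### API

Orientations are given as a unit quaternion [w, x, y, z].
In Python, from bench import arm gives the robot as it stands.
- The arm moves only by the tool carry_out, never from a script. Its argument "increments" is a list of rows, each a list of 3 entries, a list of its own where there are three numbers: the opening, from 0 (shut) to 1 (fully open), then the shift along the world's x, y, z in cm, then the turn, a rotation vector about the world's x, y, z in rad. In form: [[claw, [tx, ty, tz], [ax, ay, az]], ...]. A call has 1 to 12 rows; each row is the pose to reach, as a shift and turn from the pose commanded when the call began; what a row does not reach only later rows make up. A row lasts 1/10 s, in which the tool goes at most 50 mm and 8.59 degrees, less where a joint would pass 70% of its speed; a pose out of reach is approached as far as the arm can. A call with a gripper value outside its range is refused whole. The fingers move at their own pace and stop on an object; "grip_force" is the grip in N (left out, the last holds). Time passes only in rows, so rows that repeat a pose let the fingers close. It gives the time, the measured TCP pose, the force, the opening and the grip force at its end, in the units of the state.
- arm.observe(): the state, without advancing time (a new reading comes with each control period).
- arm.capture(name): name is "scene" or "top" or "wrist"; returns a dict with "frame" (480x640x3 uint8, red, green, blue), "fx", "fy", "cx", "cy" (pixels), "R" (3x3) and "t" (3): a world point X has camera coordinates R X + t. Camera axes: x right, y down, z forward; pixel columns grow to the right and rows downward; lengths in m; the calibration is good to about 2 mm. The wrist camera is an equidistant fisheye: a pixel r from the principal point sees the ray r / f radians off the axis. A picture is of the moment at which its call begins. There is no depth.
- arm.job_done(): hands the job in; it is judged then, once.
The state is a dict: "time": time; "joint_positions": joint angles; "qvel": joint speeds; "joint_efforts": joint torques, N m; "position": TCP position; "orientation": TCP orientation; "wrist_force": force on the tool from outside, world axes, zero at the start; "wrist_torque": the same for the moment, N m; "grip_width": finger opening in m; "grasp_force": force on a finger pad.
Only numpy, scipy, OpenCV 4.12 (cv2) and the standard library are available. Lean on these libraries where they do the work, as an engineer would, in place of code of your own. Each camera call takes 0.05 s, during which the arm holds its last target. There are 200 camera calls.

### The job

Tighten the brass retaining ring of the window cell with the red-handled pin spanner: set both pins of the spanner fully into the two holes of the brass ring before turning it, then turn the ring clockwise (seen from above) until it reaches its stop. Leave the spanner seated upright in the brass ring and let go of it; do not turn the black ring on the other cell.

Things in the scene. Friction and masses are not known exactly. Their poses are not given: they have to be found in the camera images.
- spanner_grip (a point): Loose two-pin spanner, 0.25 kg. Level dark crossbar 122x36x12; on it an upright red grip 48 long (x), 18 thick (y), its top 72 above the bar's underside. Two 8 mm pins point down 13 below the underside, 42 either side of the middle. It starts upright, pins in a wooden rest's groove, underside 32 above the worktop. Point: mid-grip, 45 above the underside. x through both pins, z up.
- brass_ring_top (a point): Brass ring, 120 outside, 48 inside, 14 thick, top face 44 above the worktop, on a fixed round housing 150 across. Two opposite through holes, centres 42 from the axis, 22x22 square: pins have some 7 mm play, so up to 0.2 rad before the ring follows. Point: on the axis at the top face. x through both holes, turning with the ring; z up. With pins home the crossbar rests flat on the top face.
- brass_ring (a joint): Turn of the brass ring, rad, growing clockwise seen from above (tightening). Starts at 0.05 to 0.35; its stop is at 1.2, where its small blue lug meets a dark post on the housing. Friction about 0.08 N m; it stays where it is left. Either pin fits either hole; the seated spanner stands by itself.
- black_ring (a joint): Turn of the black ring on the other, otherwise identical cell (a bystander), rad, same sense. Starts at 0.5 to 0.7; leave it alone.

How it is judged:
By the outcome, as a careful person would: the job done as asked, in the order asked, and still so for the second after the job is handed in, with the robot touching nothing.
It also fails if it takes over 48 s, if anything falls off the work surface, if the arm or the gripper's body presses on something with over 40 N, if the wrist force passes 120 N, or if a joint passes its speed limit or range.

## Working session

There is one attempt and no reset: what is moved stays moved. The work goes in short steps, Python scripts to look and compute and a tool call to move; the robot and the scene stay as the last step left them, time stands still between calls to the robot, and variables do not carry over. Pictures are saved under pics/ and viewed, at most 10 in all, crops included, and the job is handed in when it is done.

Besides the shell and the picture viewer there is one more tool, called by a JSON object that holds its "name" and its "arguments". carry_out: Moves the arm, as the interface text tells. Its arguments: {"type":"object","properties":{"increments":{"type":"array"},"grip_force":{"type":"number"}},"required":["increments"]}

```bash
mkdir -p pics; python3 - <<'E'
from bench import arm
import cv2
s=arm.observe(); print(s, arm.grasp_offset)
for n in("scene","top"):
    c=arm.capture(n); cv2.imwrite(f"pics/{n}0.png",c["frame"][:,:,::-1]); print(n,c["fx"],c["cx"],c["cy"],(-c["R"].T@c["t"]).round(3),c["R"].round(3).tolist())
E
```

```text
{'time': 0.0, 'joint_positions': array([-1.30352395,  0.41798904, -0.01032506,  1.61417233,  0.00470206,
        1.11070837, -0.05299105]), 'qvel': array([-1.47409336e-03, -7.55815736e-04, -7.72369948e-05, -3.25831965e-04,
        4.11150544e-04, -1.23428838e-03,  2.17157872e-03]), 'joint_efforts': array([ 1.05704552e-05, -8.64449787e+01,  6.78860564e-01, -4.34910142e+01,
        1.91511767e-02,  7.36989576e-03, -2.16721600e-05]), 'position': array([0.18982242, 0.59510773, 0.23065154]), 'orientation': array([-5.37668672e-05,  1.53754680e-01,  9.88108853e-01, -6.24237346e-04]), 'wrist_force': array([0.43814746, 1.08756643, 0.53739061]), 'wrist_torque': array([ 0.03487384, -0.01115511,  0.01703759]), 'grasp_force': 0.0, 'grip_width': 0.08562049113529205} 0.0187
scene 465.7438606357395 313.7571419325301 243.3778853777961 [ 0.15 -0.4   0.51] [[0.848, -0.529, -0.006], [-0.267, -0.418, -0.868], [0.457, 0.738, -0.496]]
top 455.29438850123466 318.84828404915476 239.4876945615639 [0.402 0.22  0.929] [[-0.006, -1.0, -0.008], [-0.992, 0.007, -0.128], [0.128, 0.007, -0.992]]
```

View pics/top0.png

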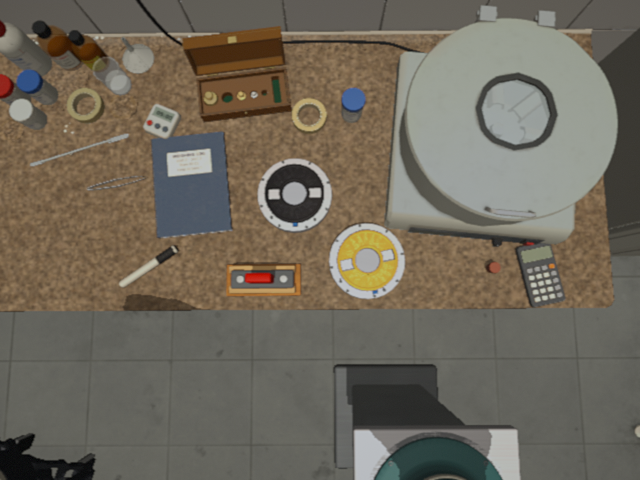

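View pics/scene0.png

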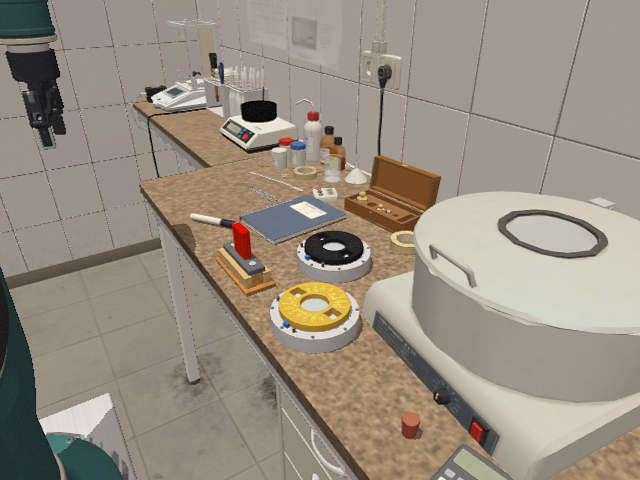

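The top view shows the spanner in its rest around (263,279), the brass ring around (367,260), and the black ring around (294,194). I'll enlarge that area.

```bash
python3 - <<'E'
import cv2
a=cv2.imread("pics/top0.png")[210:310,220:412]; cv2.imwrite("pics/crop0.png",cv2.resize(a,None,fx=4,fy=4,interpolation=cv2.INTER_CUBIC))
E
```

```text
(no output)
```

View pics/crop0.png

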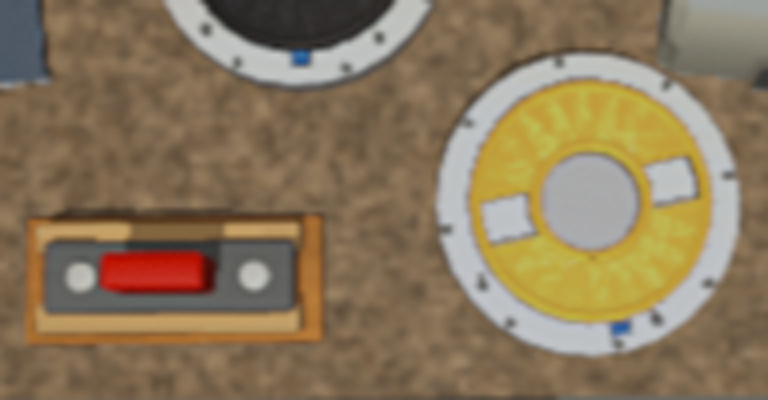

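The crop shows the pin heads at (80,276) and (254,276), and the grip top at (155,272). Ring centre is (591,201) with holes at (509,219) and (673,181), and the blue lug is at (620,328). Next I'll turn these into world positions.

```bash
cat > h.py <<'E'
import numpy as np
from bench import arm
def world(c,u,v,z):
    d=c["R"].T@np.array([(u-c["cx"])/c["fx"],(v-c["cy"])/c["fy"],1]); o=-c["R"].T@c["t"]
    return o+d*(z-o[2])/d[2]
E
python3 - <<'E'
from h import *
c=arm.capture("top")
for n,x,y,z in [("pinL",80,276,.044),("pinR",254,276,.044),("bar",169.5,276,.044),("griptop",155,272,.104),("ring",591,201,.044),("hL",509,219,.044),("hR",673,181,.044),("lug",620,328,.04)]:
    print(n,world(c,220+(x+.5)/4-.5,210+(y+.5)/4-.5,z).round(4))
from scipy.spatial.transform import Rotation as R
o=arm.observe()["orientation"];print(R.from_quat(o[[1,2,3,0]]).as_matrix().round(3))
E
```

```text
pinL [0.4407 0.38   0.044 ]
pinR [0.4402 0.2955 0.044 ]
bar [0.4405 0.3365 0.044 ]
griptop [0.4397 0.3352 0.104 ]
ring [0.4756 0.1314 0.044 ]
hL [0.4671 0.1715 0.044 ]
hR [0.4852 0.0913 0.044 ]
lug [0.4142 0.1182 0.04  ]
[[-0.953  0.304 -0.   ]
 [ 0.304  0.953 -0.001]
 [-0.    -0.001 -1.   ]]
```

{"name": "carry_out", "arguments": {"increments": [[1, [25.0, -25.9, -3], [0, 0, -1.262]], [1, [25.0, -25.9, -3], [0, 0, -1.262]], [1, [25.0, -25.9, -3], [0, 0, -1.262]], [1, [25.0, -25.9, -3], [0, 0, -1.262]], [1, [25.0, -25.9, -3], [0, 0, -1.262]], [1, [25.0, -25.9, -3], [0, 0, -1.262]], [1, [25.0, -25.9, -3], [0, 0, -1.262]], [1, [25.0, -25.9, -3], [0, 0, -1.262]], [1, [25.0, -25.9, -3], [0, 0, -1.262]], [1, [25.0, -25.9, -3], [0, 0, -1.262]], [1, [25.0, -25.9, -3], [0, 0, -1.262]], [1, [25.0, -25.9, -3], [0, 0, -1.262]]]}}

```text
time: 1.35
position: [0.4396, 0.3368, 0.2012]
orientation: [-0.0, 0.706, 0.708, -0.0]
wrist_force: [0.4, -0.8, -0.7]
grip_width: 0.0858
grasp_force: 0.0
```

```bash
python3 - <<'E'
from h import *
import cv2
c=arm.capture("wrist"); cv2.imwrite("pics/w1.png",c["frame"][:,:,::-1])
print(c["fx"],c["cx"],c["cy"],(-c["R"].T@c["t"]).round(3),c["R"].round(3).tolist()); print(arm.observe()["position"])
E
```

```text
371.64829954431775 308.0168688039128 243.34072624620603 [0.438 0.419 0.345] [[1.0, 0.003, -0.001], [0.003, -0.948, 0.318], [-0.001, -0.318, -0.948]]
[0.4396637  0.3367524  0.20126933]
```

View pics/w1.png

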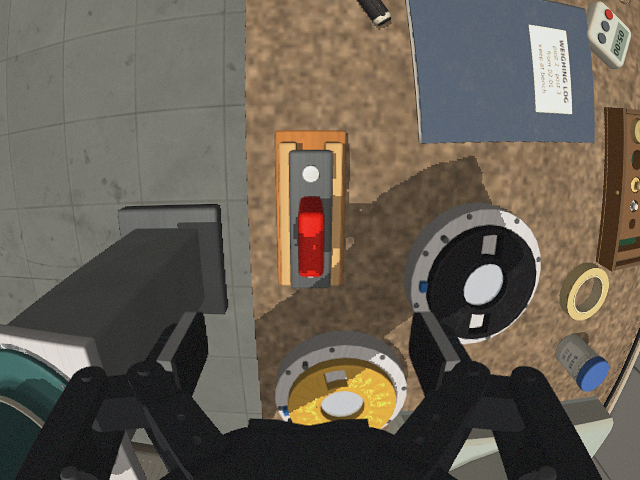

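The wrist view shows the red grip centred at column 311, aligned between the fingers. I'll go down and grasp it.

{"name": "carry_out", "arguments": {"increments": [[1, [0.05, 0, -4], [0, 0, 0]], [1, [0.05, 0, -8], [0, 0, 0]], [1, [0.05, 0, -11], [0, 0, 0]], [1, [0.05, 0, -13], [0, 0, 0]], [1, [0.05, 0, -14], [0, 0, 0]], [1, [0.05, 0, -14.2], [0, 0, 0]], [1, [0.05, 0, -14.2], [0, 0, 0]], [0, [0.05, 0, -14.2], [0, 0, 0]], [0, [0.05, 0, -14.2], [0, 0, 0]], [0, [0.05, 0, -14.2], [0, 0, 0]], [0, [0.05, 0, -14.2], [0, 0, 0]], [0, [0.05, 0, -14.2], [0, 0, 0]]], "grip_force": 60}}

```text
time: 2.6
position: [0.4406, 0.3365, 0.0595]
orientation: [0.0, 0.707, 0.707, 0.0]
wrist_force: [0.9, 0.8, 2.6]
grip_width: 0.0174
grasp_force: 63.1
```

{"name": "carry_out", "arguments": {"increments": [[0, [0, 0, 0], [0, 0, 0]], [0, [0, 0, 0], [0, 0, 0]], [0, [0, 0, 0], [0, 0, 0]], [0, [0, 0, 0], [0, 0, 0]]]}}

```text
time: 3.0
position: [0.4406, 0.3365, 0.0595]
orientation: [0.0, 0.707, 0.707, 0.0]
wrist_force: [0.4, -0.7, 6.9]
grip_width: 0.0174
grasp_force: 63.7
```

{"name": "carry_out", "arguments": {"increments": [[0, [0, 0, 2], [0, 0, 0]], [0, [0, 0, 5], [0, 0, 0]], [0, [0, 0, 8], [0, 0, 0]], [0, [0.7, -4, 8], [0, 0, 0.1]], [0, [1.4, -8, 8], [0, 0, 0.15]], [0, [2.1, -12, 8], [0, 0, 0.222]], [0, [2.8, -16, 8], [0, 0, 0.222]], [0, [3.3, -19, 8], [0, 0, 0.222]], [0, [3.5, -20.5, 8], [0, 0, 0.222]], [0, [3.5, -20.5, 6], [0, 0, 0.222]], [0, [3.5, -20.5, 5], [0, 0, 0.222]], [0, [3.5, -20.5, 5], [0, 0, 0.222]]]}}

```text
time: 4.2
position: [0.4744, 0.1314, 0.1079]
orientation: [-0.001, 0.624, 0.781, -0.001]
wrist_force: [0.0, -0.0, -2.1]
grip_width: 0.0176
grasp_force: 62.2
```

```bash
python3 - <<'E'
from h import *
import cv2
print(arm.observe()["position"],arm.observe()["wrist_force"])
c=arm.capture("wrist"); a=c["frame"][:,:,::-1][130:450,180:500]
d=arm.capture("scene")["frame"][:,:,::-1][210:370,220:420]
a=cv2.resize(a,(400,400),interpolation=cv2.INTER_CUBIC); d=cv2.resize(d,(400,320),interpolation=cv2.INTER_CUBIC)
d=cv2.copyMakeBorder(d,0,80,0,0,cv2.BORDER_CONSTANT)
cv2.imwrite("pics/w2.png",cv2.hconcat([a,d]))
E
```

```text
[0.47435261 0.13138258 0.10790261] [ 0.02222996 -0.01974621 -2.11575612]
```

View pics/w2.png

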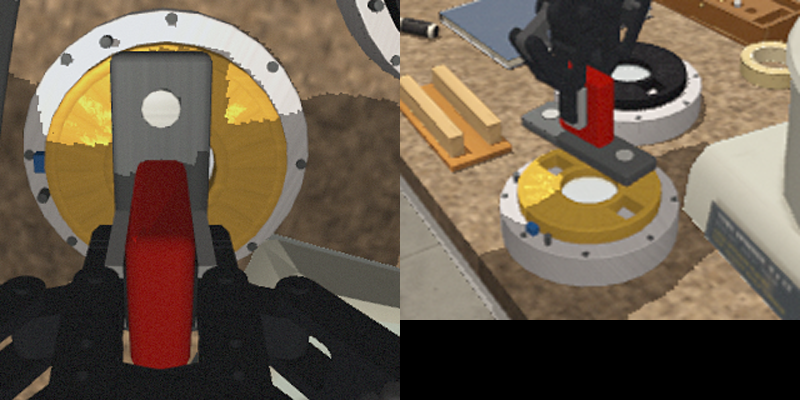

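The spanner hangs level above the brass ring and its bar covers the holes. I'll lower it gently.

{"name": "carry_out", "arguments": {"increments": [[0, [0.1, 0, -1], [0, 0, 0]], [0, [0.1, 0, -2], [0, 0, 0]], [0, [0.1, 0, -2.5], [0, 0, 0]], [0, [0.1, 0, -2.8], [0, 0, 0]], [0, [0.1, 0, -2.8], [0, 0, 0]]]}}

```text
time: 4.8
position: [0.4762, 0.1313, 0.0808]
orientation: [-0.0, 0.624, 0.781, -0.0]
wrist_force: [-0.5, 0.4, -2.8]
grip_width: 0.0173
grasp_force: 62.4
```

{"name": "carry_out", "arguments": {"increments": [[0, [0, 0, -0.4], [0, 0, 0]], [0, [0, 0, -0.7], [0, 0, 0]], [0, [0, 0, -0.9], [0, 0, 0]], [0, [0, 0, -0.95], [0, 0, 0]], [0, [0, 0, -0.95], [0, 0, 0]]]}}

```text
time: 5.3
position: [0.4764, 0.1314, 0.0717]
orientation: [-0.0, 0.624, 0.781, -0.0]
wrist_force: [0.7, 0.1, -2.1]
grip_width: 0.0174
grasp_force: 62.4
```

{"name": "carry_out", "arguments": {"increments": [[0, [0, 0, -0.05], [0, 0, 0]], [0, [0, 0, -0.1], [0, 0, 0]], [0, [0, 0, -0.1], [0, 0, 0]]]}}

```text
time: 5.6
position: [0.4767, 0.1315, 0.0714]
orientation: [-0.0, 0.624, 0.781, 0.0]
wrist_force: [-3.2, -1.4, 11.4]
grip_width: 0.0173
grasp_force: 64.4
```

```bash
python3 - <<'E'
from h import *
import cv2
print(arm.observe()["position"],arm.observe()["wrist_force"])
d=arm.capture("scene")["frame"][:,:,::-1][230:370,240:400]
cv2.imwrite("pics/s3.png",cv2.resize(d,None,fx=4,fy=4,interpolation=cv2.INTER_CUBIC))
E
```

```text
[0.47666239 0.13149942 0.07135211] [-3.19364237 -1.38215798 11.37498206]
```

View pics/s3.png

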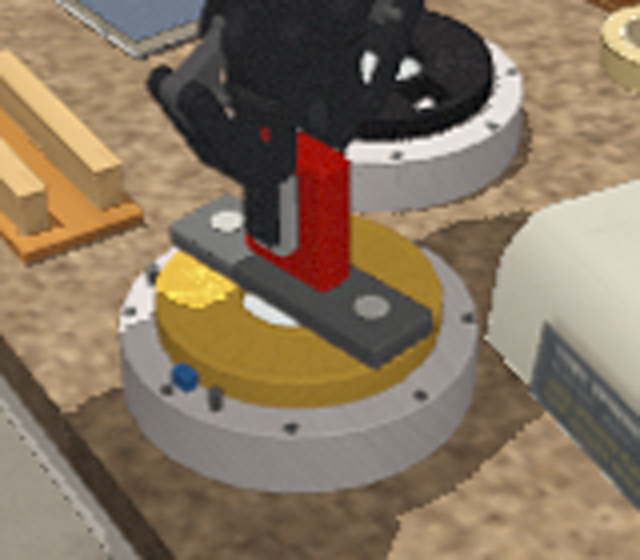

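Both pins are home and the bar lies flat on the brass ring (bar from about (200,215) to (405,335) in the crop). Now I'll turn it clockwise.

{"name": "carry_out", "arguments": {"increments": [[0, [-0.05, 0, 0.05], [0, 0, -0.08]], [0, [-0.05, 0, 0.05], [0, 0, -0.16]], [0, [-0.05, 0, 0.05], [0, 0, -0.24]], [0, [-0.05, 0, 0.05], [0, 0, -0.32]], [0, [-0.05, 0, 0.05], [0, 0, -0.4]], [0, [-0.05, 0, 0.05], [0, 0, -0.48]], [0, [-0.05, 0, 0.05], [0, 0, -0.56]], [0, [-0.05, 0, 0.05], [0, 0, -0.64]], [0, [-0.05, 0, 0.05], [0, 0, -0.72]], [0, [-0.05, 0, 0.05], [0, 0, -0.8]], [0, [-0.05, 0, 0.05], [0, 0, -0.8]]]}}

```text
time: 6.75
position: [0.4767, 0.1317, 0.0716]
orientation: [0.0, 0.88, 0.476, 0.001]
wrist_force: [3.0, 0.8, -1.5]
grip_width: 0.0174
grasp_force: 62.6
```

```bash
python3 - <<'E'
from h import *
import cv2
s=arm.observe();print(s["position"],s["wrist_force"],s["wrist_torque"],s["joint_positions"])
d=arm.capture("scene")["frame"][:,:,::-1][230:370,240:400]
cv2.imwrite("pics/s4.png",cv2.resize(d,None,fx=4,fy=4,interpolation=cv2.INTER_CUBIC))
E
```

```text
[0.47669991 0.13171888 0.07155058] [ 2.96382039  0.76139088 -1.47108762] [ 0.34339977 -0.82682555  0.07953024] [-0.76746772  0.46527945  0.52791885  2.07317661 -0.36239203  0.6903468
 -0.58268248]
```

View pics/s4.png

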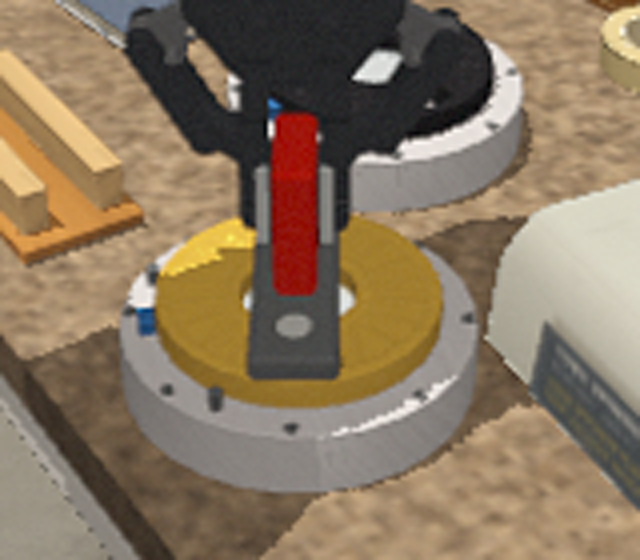

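The ring follows: the blue lug is now at (148,320) and the post is at (153,272). I'll continue in smaller steps.

{"name": "carry_out", "arguments": {"increments": [[0, [0, 0, 0], [0, 0, -0.05]], [0, [0, 0, 0], [0, 0, -0.1]], [0, [0, 0, 0], [0, 0, -0.15]], [0, [0, 0, 0], [0, 0, -0.2]], [0, [0, 0, 0], [0, 0, -0.2]]]}}

```text
time: 7.3
position: [0.4765, 0.1316, 0.0715]
orientation: [0.0, 0.922, 0.386, 0.001]
wrist_force: [4.4, 1.0, 1.1]
grip_width: 0.0178
grasp_force: 62.7
```

```bash
cat > q.py <<'E'
from h import *
from scipy.spatial.transform import Rotation as R
s=arm.observe();o=s["orientation"];m=R.from_quat(o[[1,2,3,0]]).as_matrix()
print(s["position"],s["wrist_force"],s["wrist_torque"],"yaw",np.arctan2(m[1,1],m[0,1]))
E
python3 q.py
```

```text
[0.47651983 0.13159941 0.07152475] [4.38482641 1.03258463 1.09448886] [ 0.19597871 -0.97316341  0.12061707] yaw -0.7772818122951157
```

{"name": "carry_out", "arguments": {"increments": [[0, [0, 0, 0], [0, 0, -0.04]], [0, [0, 0, 0], [0, 0, -0.08]], [0, [0, 0, 0], [0, 0, -0.08]]]}}

```text
time: 7.6
position: [0.4765, 0.1315, 0.0715]
orientation: [0.0, 0.937, 0.349, 0.001]
wrist_force: [4.9, 1.1, -0.4]
grip_width: 0.0178
grasp_force: 62.7
```

```bash
python3 q.py
```

```text
[0.47649498 0.13154381 0.071531  ] [ 4.9452543   1.09479427 -0.44620714] [ 0.10834156 -1.07584286  0.07109389] yaw -0.8567691308450056
```

{"name": "carry_out", "arguments": {"increments": [[0, [0, 0, 0], [0, 0, -0.04]], [0, [0, 0, 0], [0, 0, -0.08]], [0, [0, 0, 0], [0, 0, -0.08]]]}}

```text
time: 7.9
position: [0.4764, 0.1315, 0.0715]
orientation: [0.0, 0.95, 0.312, 0.0]
wrist_force: [4.7, 0.1, 0.1]
grip_width: 0.0175
grasp_force: 62.9
```

```bash
python3 q.py; python3 - <<'E'
from h import *
import cv2
d=arm.capture("scene")["frame"][:,:,::-1][260:330,260:340]
cv2.imwrite("pics/s5.png",cv2.resize(d,None,fx=6,fy=6,interpolation=cv2.INTER_CUBIC))
E
```

```text
[0.47644959 0.13148593 0.07150796] [4.71122824 0.09479105 0.09881817] [ 0.09727604 -1.10945304  0.09531925] yaw -0.9367831734936362
```

View pics/s5.png

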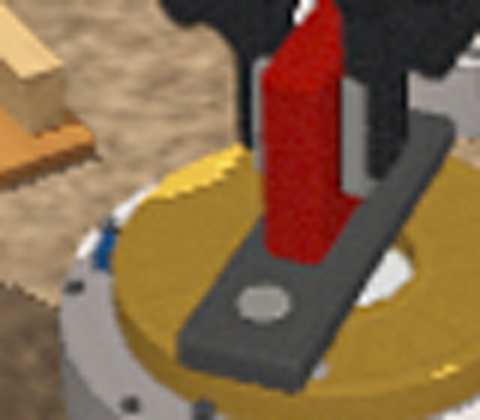

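The lug at (105,245) is almost at the post, which is near (108,228). I'll keep turning in small steps.

{"name": "carry_out", "arguments": {"increments": [[0, [0, 0, 0], [0, 0, -0.03]], [0, [0, 0, 0], [0, 0, -0.06]], [0, [0, 0, 0], [0, 0, -0.06]]]}}

```text
time: 8.25
position: [0.4768, 0.1308, 0.0715]
orientation: [0.001, 0.959, 0.283, 0.001]
wrist_force: [8.1, -5.4, -0.6]
grip_width: 0.0173
grasp_force: 63.8
```

```bash
python3 q.py
```

```text
[0.47680412 0.1307891  0.07153046] [ 8.05544169 -5.35261747 -0.62130104] [-1.21599642 -1.95807039  0.90618364] yaw -0.9965748793872963
```

{"name": "carry_out", "arguments": {"increments": [[0, [0, 0, 0], [0, 0, -0.03]], [0, [0, 0, 0], [0, 0, -0.03]]]}}

```text
time: 8.45
position: [0.4769, 0.1308, 0.0716]
orientation: [0.001, 0.963, 0.269, 0.001]
wrist_force: [7.0, -5.4, 0.3]
grip_width: 0.0174
grasp_force: 76.3
```

```bash
python3 q.py
```

```text
[0.47685572 0.13078745 0.07158272] [ 7.0331212  -5.40250085  0.28811839] [-1.36857004 -2.01454021  2.07209103] yaw -1.0251979475796904
```

The torque rose to 2 N m, so the ring is at its stop. I'll relax, release and lift.

{"name": "carry_out", "arguments": {"increments": [[0, [0, 0, 0], [0, 0, 0.03]], [0, [0, 0, 0], [0, 0, 0.05]], [0.7, [0, 0, 0], [0, 0, 0.05]], [0.7, [0, 0, 0], [0, 0, 0.05]], [0.7, [0, 0, 0], [0, 0, 0.05]], [0.7, [0, 0, 0], [0, 0, 0.05]], [0.7, [0, 0, 0], [0, 0, 0.05]], [0.7, [0, 0, 1], [0, 0, 0.05]], [0.7, [0, 0, 3], [0, 0, 0.05]], [0.7, [0, 0, 7], [0, 0, 0.05]], [0.7, [0, 0, 11], [0, 0, 0.05]], [0.7, [0, 0, 15], [0, 0, 0.05]]]}}

```text
time: 9.65
position: [0.4757, 0.1309, 0.2234]
orientation: [0.0, 0.957, 0.292, -0.0]
wrist_force: [-0.1, 1.1, 0.9]
grip_width: 0.0601
grasp_force: 0.0
```

{"name": "carry_out", "arguments": {"increments": [[0.7, [0, 4, 3], [0, 0, 0]], [0.7, [0, 8, 3], [0, 0, 0]], [0.7, [0, 12, 3], [0, 0, 0]], [0.7, [0, 16, 3], [0, 0, 0]], [0.7, [0, 20, 3], [0, 0, 0]], [0.7, [0, 20, 3], [0, 0, 0]]]}}

```text
time: 10.25
position: [0.4744, 0.3366, 0.2512]
orientation: [-0.0, 0.955, 0.295, -0.0]
wrist_force: [-0.7, -0.5, -1.3]
grip_width: 0.0598
grasp_force: 0.0
```

```bash
python3 q.py; python3 - <<'E'
from h import *
import cv2
d=arm.capture("scene")["frame"][:,:,::-1][220:370,240:400]; t=arm.capture("top")["frame"][:,:,::-1][150:310,240:420]
f=lambda a:cv2.resize(a,(400,400),interpolation=cv2.INTER_CUBIC)
cv2.imwrite("pics/f.png",cv2.hconcat([f(d),f(t)]))
E
```

```text
[0.47440846 0.33663285 0.25120667] [-0.65427592 -0.4983254  -1.28991588] [-0.05769561  0.06821928  0.00830548] yaw -0.9717489308433653
```

View pics/f.png

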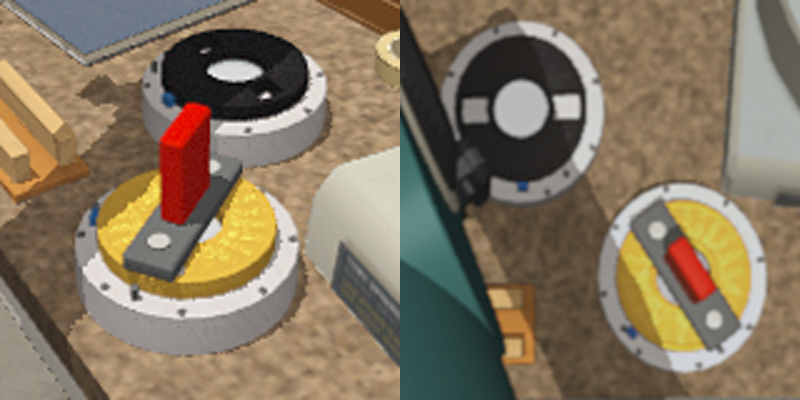

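The spanner stands upright and seated, and the lug is against the post (top view about (630,332)). The black ring's lug is still at (522,186), unmoved. I'll hand in.

```bash
python3 -c "
from bench import arm
print(arm.job_done())"
```

```text
the job is handed in; nothing more can be done
None
```

I tightened the brass ring clockwise to its stop (turning torque rose to about 2 N m), left the spanner seated upright and released, did not touch the black ring, and handed the job in at about 10 s; no verdict came back.

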